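Pack the sprinkle jar under the decorating box's tray

TASK

Lift the white top tray of the mint-green cake-decorating box by its handle and swing it all the way over to its open position beside the box. Stand the red-lidded sprinkle jar upright in the compartment underneath, then bring the tray back down until it is fully closed over the jar. Leave the blue-lidded jar and the steel canister where they stand, and keep the copper cutter in the tray.

Things in the scene. Friction and masses are not known exactly. Their poses are not given: they have to be found in the camera images.
- box: Mint-green open box fixed to the counter, 200 mm (its x) by 150 mm (its y) by 80 mm high, walls and floor 4 mm; compartment 192 by 142 mm, 76 mm deep. Origin: centre of its underside. Yaw within about 17 degrees of zero. Two pairs of parallel steel arms, 90.5 mm between rivets, carry the tray in an arc over to the box's +y side (the robot's left): 170 mm at the same height, 60 mm higher midway.
- compartment (a point): Centre of the compartment's floor, 4 mm above the counter; axes as the box.
- tray_arm (a joint): Swing t of the tray's side arms, rad: 0 = closed on the box, 2.443 = fully open (stop), tray level beside the box's +y side. The tray stays level and unturned; t shifts it from closed by 90.5*(cos 0.349 - cos(0.349+t)) mm along the box's +y and 90.5*(sin(0.349+t) - sin 0.349) mm up. Takes 2 to 5 N at the handle; let go within 0.5 rad of an end it sinks slowly to that stop, else it stays.
- tray_grip (a point): Centre of the tray's handle bar, mint green, 90 mm long along the box's x, 14 mm thick along its y, 18 mm high, over the middle of the tray, on two posts 72 mm apart; 17 mm free between bar and tray rim. 143 mm above the counter when closed or fully open. Axes as the box; moves with the tray. Pinch from above, fingers closing along the box's y.
- tray_floor (a point): Centre of the tray's inner floor; axes as the box, moves with the tray. White tray 200 by 150 by 35 mm high, walls and floor 4 mm, a divider along x in the middle under the handle; underside 82 mm and rim 117 mm above the counter when closed. Four fixed steel icing nozzles stand in its +y half.
- red_jar: The jar to pack: pale body 40 mm diameter, red lid 42 mm diameter and 16 mm high at the top, 60 mm high in all, 0.1 to 0.15 kg, standing on the counter to the robot's right. Origin: centre of its underside, z up.
- blue_jar: Bystander: the same jar with a blue lid. Origin: centre of its underside, z up.
- canister: Bystander: closed steel canister, 44 mm diameter, 60 mm high with a black 10 mm knob on top. Origin: centre of its underside, z up.
- cutter: Loose copper ring cutter, 48 mm outside diameter, 18 mm high, lying in the tray's -y half. Origin: centre of its underside.
Mind the look-alikes: they are no part of the job. There is more than one size of the red_jar; the one meant has the size given above. Leave any black look-alike of the cutter alone.

How it is judged:
By the outcome, as a careful person would: the job done as asked, in the order asked, and still so for the second after the job is handed in, with the robot touching nothing.
It also fails if it takes over 72 s, if anything falls off the work surface, if the arm or the gripper's body presses on something with over 40 N, if the wrist force passes 120 N, or if a joint passes its speed limit or range.

ROBOT

A 6-joint arm with a two-finger parallel gripper is mounted at the origin on the work surface. World frame = base frame: x ahead of the robot, y to its left, z up, the work surface at z = 0. Lengths are in m, angles in rad, forces in N, time in s.
With the tool pointing down it reaches from about 0.325 to 0.775 m from the base axis. Payload 9.3 kg.
Tool frame: the origin (TCP) lies between the finger pads; the fingertips stand 14 mm ahead of it and the grasp point (between the pads) lies 5 mm behind it (arm.nose_length is the distance from the TCP to the fingertips, in m); z points along the fingers, y is the line along which they close (so a half turn about z gives the same grasp; the last joint's range is limited). The gripper opens to 85 mm and grips with 20 to 120 N. Pads are 22 mm wide; open, the fingers measure 114 mm over their backs; the gripper's body (76 mm by 85 mm) begins 54 mm behind the grasp point. The pads swing forward as they close: fully open they stand 13 mm farther back than shut.
Start: joints at [1.095, 0.259, 0.021, 1.334, 0, 1.418], TCP at [0.174, 0.522, 0.245] pointing down, gripper open.
Joint ranges: [-3.04, 3.04], [-0.91, 1.82], [-1.04, 1.36], [-1.92, 1.95], [-1.52, 1.45], [-3.14, 3.14]. Speed limits (rad/s): [2.22, 2.22, 2.79, 3.14, 3.14, 3.14].

INTERFACE

Orientations are given as a unit quaternion [x, y, z, w].
In Python, from rig import status, cams, workorder, nets, arm gives the robot as it stands.
- The arm moves only by the tool jog_arm, never from a script. Its argument "steps" is a list of rows, each an object with "translation": the shift along the world's x, y, z in units of 500 mm (1.0 is 500 mm), a list of three; "turn": the turn, a rotation vector about the world's x, y, z in units of pi rad (1.0 is pi rad), a list of three; "gripper": the finger opening in mm, from 0 to 85.4. A call has exactly 5 rows; each row is the pose to reach, as a shift and turn from the pose commanded when the call began, turning the shorter way round; what a row does not reach only later rows make up. A row lasts 1/12 s, in which the tool goes at most 41.7 mm and 7.16 degrees, less where a joint would pass 70% of its speed; a pose out of reach is approached as far as the arm can. A call with a number of a shift or a turn outside -1 to 1 is refused whole. A call with a gripper value outside its range is refused whole. The fingers move at their own pace and stop on an object; "force" is the grip in N (left out, the last holds). Time passes only in rows, so rows that repeat a pose let the fingers close, or fill a call up. It gives the time, the measured TCP pose, the force, the opening and the grip force at its end, in the units of the state.
- status.state(): the state, without advancing time (a new reading comes with each control period).
- cams.capture(name): name is "scene" or "top"; returns the picture (480x640x3 uint8, red, green, blue); there is no depth.
- cams.get_calibration(name): a dict with "intrinsics" (3x3 intrinsics, pixels), "R" (3x3) and "t" (3): a world point X has camera coordinates R X + t. Camera axes: x right, y down, z forward; pixel columns grow to the right and rows downward; lengths in m; the calibration is good to about 2 mm. A picture is of the moment at which its call begins. get_calibration takes no time and is no camera call.
- workorder.hand_in(): hands the job in; it is judged then, once.
Trained networks look in the newest picture that a camera, given by its name, has taken for a name from the list of things; names that differ only in an ending like _2 or _b are one class to them, and where a whole thing is asked for, a point or a joint stands for the part that bears it (a point fixed in the world has none). Each returns a list of dicts, best first, with "conf" (0 to 1); they miss things now and then, are a little off and sometimes report something else, mostly with a low value. They report only what shows in the picture. A call takes as long as a camera call. They do not tell look-alikes from the thing itself.
- nets.cut_out(name, camera): "pixels" (480x640 bool, what is visible of it) and "rect" ([left, top, width, height] in pixels, round what is visible of it).
The state is a dict: "time_s": time; "joints": joint angles; "qd": joint speeds; "tau": joint torques, N m; "tool_pos": TCP position; "tcp_rot": TCP orientation; "ft_force": force on the tool from outside, world axes, zero at the start; "moment": the same for the moment, N m; "gripper_width": finger opening in m; "gripper_force": force on a finger pad.
Only numpy, scipy, OpenCV 4.12 (cv2) and the standard library are available. Lean on these libraries where they do the work, as an engineer would, in place of code of your own. Each camera call takes 0.05 s, during which the arm holds its last target. There are 200 camera calls.

## Working session

There is one attempt and no reset: what is moved stays moved. The work goes in short steps, Python scripts to look and compute and a tool call to move; the robot and the scene stay as the last step left them, time stands still between calls to the robot, and variables do not carry over. Pictures are saved under pics/ and viewed, at most 10 in all, crops included, and the job is handed in when it is done.

Besides the shell and the picture viewer there is one more tool, called after "Emit:" as a command line: name --argument value ..., lists and objects as JSON in quotes. jog_arm: Moves the arm, as the interface text tells. Its arguments: {"type":"object","properties":{"steps":{"type":"array"},"force":{"type":"number"}},"required":["steps"]}

```bash
mkdir -p pics; ls
python3 - <<'E'
from rig import status,cams,nets
import cv2,numpy as np
s=status.state();print(s)
for n in("scene","top"):
    p=cams.capture(n);cv2.imwrite(f"pics/{n}0.png",p[:,:,::-1]);c=cams.get_calibration(n);print(n,{k:np.round(v,4).tolist() for k,v in c.items()})
    for t in("red_jar","blue_jar","canister","cutter","box","tray_grip","tray_floor"):
        print(t,[(round(d["conf"],2),d["rect"]) for d in nets.cut_out(t,n)])
E
```

```text
pics
{'time_s': 0.0, 'joints': array([1.09540973e+00, 2.59254197e-01, 2.07411459e-02, 1.33370511e+00,
       5.27533441e-06, 1.41820795e+00]), 'qd': array([-0.0002262 ,  0.00071827, -0.00052912, -0.00150535,  0.00057178,
       -0.00104316]), 'tau': array([ 2.56191452e-03, -5.55645525e+01,  3.44532430e+01,  1.35700681e-02,
       -1.13567407e-04, -2.27683063e-05]), 'tool_pos': array([0.17434578, 0.52135537, 0.24462436]), 'tcp_rot': array([ 1.60699254e-01,  9.87003163e-01, -6.75343158e-04, -2.22077296e-04]), 'ft_force': array([0.49157047, 0.45082475, 0.54048385]), 'moment': array([-0.019286  , -0.00742389, -0.00251816]), 'gripper_force': 0.0, 'gripper_width': 0.08541125880324316}
scene {'intrinsics': [[578.6119, 0.0, 318.2336], [0.0, 578.6119, 230.7746], [0.0, 0.0, 1.0]], 'R': [[-0.6051, 0.7962, -0.0061], [0.6184, 0.4651, -0.6334], [-0.5014, -0.3871, -0.7738]], 't': [0.3945, -0.2082, 1.1334]}
red_jar [(0.75, [169.7, 246.4, 31.3, 44.2]), (0.71, [142.9, 240.7, 21.3, 23.5])]
blue_jar [(0.82, [221.0, 199.1, 26.8, 44.5])]
canister [(0.77, [237.7, 156.5, 27.6, 42.6]), (0.51, [316.8, 230.1, 
[... 291 characters left out ...]
42.7196, 234.2378], [0.0, 0.0, 1.0]], 'R': [[0.0165, -0.9998, 0.0103], [-0.9972, -0.0172, -0.0733], [0.0735, -0.0091, -0.9973]], 't': [-0.1189, 0.5575, 0.869]}
red_jar [(0.73, [374.1, 175.0, 25.5, 25.1]), (0.53, [408.7, 180.0, 19.8, 14.7]), (0.37, [393.4, 280.4, 30.4, 21.1])]
blue_jar [(0.83, [377.8, 234.1, 22.8, 22.9]), (0.62, [371.3, 173.2, 27.6, 29.3])]
canister [(0.6, [394.0, 281.9, 30.5, 21.3])]
cutter [(0.75, [224.8, 196.7, 26.4, 28.0]), (0.52, [160.1, 170.1, 108.2, 124.6]), (0.48, [288.7, 188.4, 17.3, 22.9])]
box [(0.7, [159.0, 171.2, 110.1, 124.6]), (0.21, [153.1, 170.2, 112.8, 123.6])]
tray_grip [(0.65, [153.2, 170.6, 111.8, 125.2])]
tray_floor [(0.98, [156.8, 169.8, 106.1, 123.9])]
```

View pics/scene0.png

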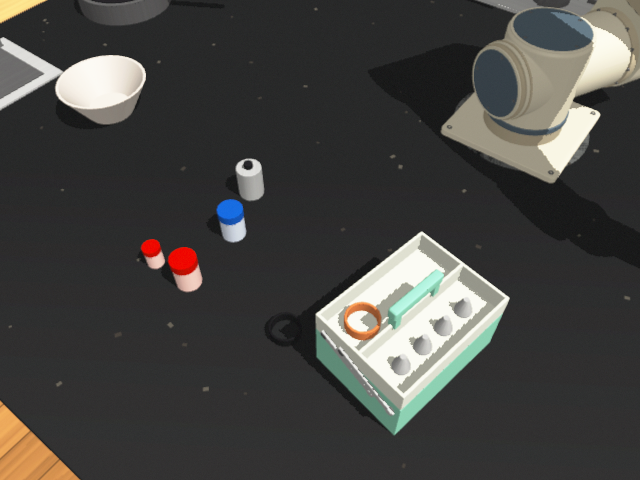

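View pics/top0.png

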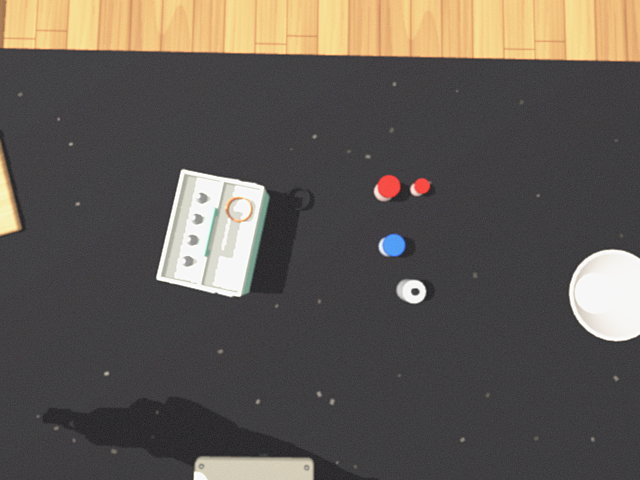

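The scene view shows red-lidded jars at (186,270), large, and (153,254), small, a blue jar at (232,220), and a canister at (250,180). The box is at about (410,330), with the copper cutter at (362,320) in the tray and a black ring at (284,328) on the counter. Next I fit the poses and check the sizes of the two red jars.

```bash
cat > h.py <<'E'
import numpy as np,cv2
from scipy.optimize import least_squares
from rig import cams
C={n:cams.get_calibration(n) for n in("scene","top")}
def proj(n,X):
    c=C[n];q=np.atleast_2d(X)@np.array(c["R"]).T+c["t"];q=q@np.array(c["intrinsics"]).T;return q[:,:2]/q[:,2:]
def ray(n,p,z):
    c=C[n];d=np.array(c["R"]).T@np.linalg.solve(c["intrinsics"],[*p,1]);o=-np.array(c["R"]).T@c["t"];return o+d*(z-o[2])/d[2]
def boxpts(p,P):
    c,s=np.cos(p[2]),np.sin(p[2]);P=np.atleast_2d(P);return np.c_[p[0]+c*P[:,0]-s*P[:,1],p[1]+s*P[:,0]+c*P[:,1],P[:,2]]
def outline(n,img,thr_fn):
    return thr_fn(img)
E
python3 - <<'E'
from h import *
I={n:cv2.imread(f"pics/{n}0.png") for n in C}
# corners (+x+y,+x-y,-x-y,-x+y)
R=np.array([[.1,.075,.117],[.1,-.075,.117],[-.1,-.075,.117],[-.1,.075,.117]])
# top: up=+x, left=+y ; scene: guess order from a coarse top fit
T=np.array([[182,171],[267,186],[241,296],[158,280]],float)
f=least_squares(lambda p:(proj("top",boxpts(p,R))-T).ravel(),[.45,.1,0])
S0=proj("scene",boxpts(f.x,R));print(f.x,f.cost,S0.round())
raw=np.array([[422,236],[507,299],[398,402],[317,318]],float)
S=np.array([raw[np.argmin(np.linalg.norm(raw-s,axis=1))] for s in S0])
f2=least_squares(lambda p:np.r_[(proj("top",boxpts(p,R))-T).ravel(),(proj("scene",boxpts(p,R))-S).ravel()],f.x)
print(f2.x,f2.fun.round(1))
# handle check: mint bar
hb=boxpts(f2.x,[[s*.045,t*.007,.152] for s,t in((1,1),(1,-1),(-1,-1),(-1,1))])
# lids
for n in C:
    h=cv2.cvtColor(I[n],cv2.COLOR_BGR2HSV)
    for nm,m in(("red",((h[...,0]<5)|(h[...,0]>175))&(h[...,1]>220)),("blue",(abs(h[...,0].astype(int)-110)<12)&(h[...,1]>180)&(h[...,2]>100))):
        k,l,st,ce=cv2.connectedComponentsWithStats(m.astype(np.uint8))
        for i in range(1,k):
            if st[i,4]>50:print(n,nm,st[i],ce[i].round(1),ray(n,ce[i],.06 if n=="top" else .054).round(4))
# knob
out=[]
for n in C:
    a=I[n].copy()
    cv2.polylines(a,[np.int32(proj(n,boxpts(f2.x,R)).round())],True,(255,0,255),1);cv2.polylines(a,[np.int32(proj(n,hb).round())],True,(0,0,255),1)
    x,y=(310,225) if n=="scene" else (145,155)
    out.append(cv2.resize(a[y:y+190 if n=="scene" else y+150,x:x+(200 if n=="scene" else 158)],(400,380)))
b=I["scene"][190:300,130:250];t=I["top"][165:275,350:470]
out2=[cv2.resize(b,(240,220),interpolation=2),cv2.resize(t,(240,220),interpolation=2)]
lo=np.zeros((220,800,3),np.uint8);lo[:,:240]=out2[0];lo[:,400:640]=out2[1]
cv2.imwrite("pics/c1.png",np.vstack([np.hstack(out),lo]))
print("can",ray("top",(414,292),.07))
E
```

```text
[ 0.55185146  0.07367698 -0.18153943] 4.531312725975604 [[402. 396.]
 [314. 312.]
 [419. 229.]
 [507. 296.]]
[ 0.55546935  0.07665723 -0.18973382] [ 0.2 -2.8 -3.6 -0.8 -1.7 -1.6 -1.4 -3.   3.3 -2.3 -3.4 -3.2 -1.9 -3.9
  1.1  0.4]
scene red [142 239  19  18 260] [150.7 247.6] [ 0.6653 -0.3085  0.054 ]
scene red [168 247  30  28 635] [182.6 260.6] [ 0.6534 -0.2521  0.054 ]
scene blue [216 199  28  26 548] [229.8 211.3] [ 0.5391 -0.2625  0.054 ]
can [ 0.44983013 -0.29951591  0.07      ]
```

View pics/c1.png

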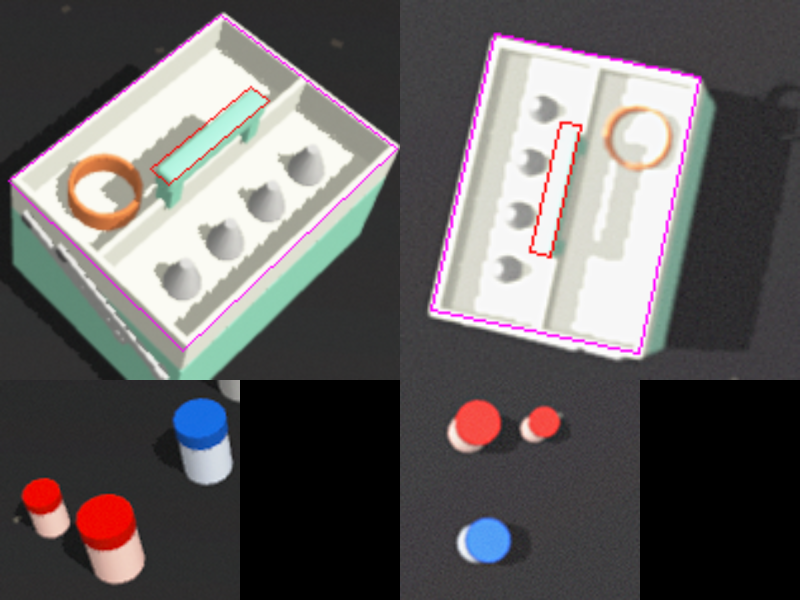

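The crop confirms that the large red jar, at scene (183,261) and top (387,188), has the same size as the blue jar (lid about 28–30 px). The small one, at scene (151,248) with a 19 px lid, is the look-alike, so the large one is the target. The fitted box outline is close, and I'll refine it with edges.

```bash
cat > fit.py <<'E'
from h import *
def seg(a,b,n=40): return np.linspace(a,b,n)
def rect(hx,hy,z,dx=0,dy=0): 
    c=np.array([[hx,hy,z],[hx,-hy,z],[-hx,-hy,z],[-hx,hy,z]]);return np.vstack([seg(c[i],c[(i+1)%4]) for i in range(4)])
def fitbox(I,p0,off=(0,0)):
    P=np.vstack([rect(.1,.075,.117),rect(.096,.071,.117),rect(.045,.007,.152)])
    D={n:cv2.distanceTransform(255-cv2.Canny(I[n],40,110),cv2.DIST_L2,5) for n in C}
    def r(p,ns=tuple(C)):
        o=[]
        for n in ns:
            q=proj(n,boxpts(p,P)).astype(np.float32)
            o.append(cv2.remap(D[n],q[:,0].copy(),q[:,1].copy(),cv2.INTER_LINEAR).ravel())
        return np.concatenate(o)
    for ns in(("top",),("scene",),tuple(C)):
        best=min((least_squares(lambda p:r(p,ns),np.array(p0)+[a,b,c],loss="soft_l1",diff_step=1e-3,x_scale=[.01,.01,.05]) for a in(-.005,0,.005) for b in(-.005,0,.005) for c in(-.02,0,.02)),key=lambda f:f.cost)
        print(ns,best.x.round(4),round(best.cost,1))
    return best.x
E
python3 - <<'E'
from fit import *
I={n:cv2.imread(f"pics/{n}0.png") for n in C}
p=fitbox(I,[.5555,.0767,-.19])
print("grip",p[:2],"box y dir",np.degrees(p[2])+90)
h=cv2.cvtColor(I["top"],cv2.COLOR_BGR2HSV);m=((h[...,0]<6)|(h[...,0]>174))&(h[...,1]>160)
k,l,st,ce=cv2.connectedComponentsWithStats(m.astype(np.uint8));uv={}
for i in range(1,k):
    if st[i,4]>80:print(st[i],ce[i],ray("top",ce[i],.058))
# jar triangulation, lid cylinder silhouettes
def cyl(x,y,n):
    a=np.linspace(0,2*np.pi,60);q=np.vstack([np.c_[x+.021*np.cos(a),y+.021*np.sin(a),0*a+z] for z in(.044,.06)])
    hu=cv2.convexHull(proj(n,q).astype(np.float32))[:,0];return np.r_[hu.min(0),hu.max(0)]
S=[168,247,198,275];i=[i for i in range(1,k) if st[i,4]>250 and 370<ce[i][0]<400][0]
T=[st[i,0],st[i,1],st[i,0]+st[i,2],st[i,1]+st[i,3]]
for w in("scene","top","both"):
    f=least_squares(lambda v:np.r_[(cyl(*v,"scene")-S)*(w!="top"),(cyl(*v,"top")-T)*(w!="scene")],[.65,-.25]);print(w,f.x,f.fun.round(1))
E
```

```text
('top',) [ 0.5541  0.0652 -0.215 ] 309.3
('scene',) [ 0.5533  0.0772 -0.1852] 100.6
('scene', 'top') [ 0.5532  0.0771 -0.1846] 618.2
grip [0.55317048 0.07712788] box y dir 79.42525977171964
[378 175  23  22 394] [388.81218274 185.79441624] [ 0.65369268 -0.25324811  0.058     ]
[415 178  15  16 180] [421.83333333 185.59444444] [ 0.65527251 -0.3176594   0.058     ]
scene [ 0.65281177 -0.25250656] [-0.4 -0.4  0.   0.6 -0.   0.  -0.   0. ]
top [ 0.65411215 -0.25239882] [-0.   0.  -0.   0.  -1.5 -0.3 -1.6  0.4]
both [ 0.65312617 -0.2507838 ] [ 0.3  0.3  0.7  1.4 -2.3  0.2 -2.5  0.9]
```

Emit:
jog_arm --steps '[{"translation": [0.05,-0.059,0],"turn": [0,0,0.009],"gripper": 85},{"translation": [0.1,-0.118,0],"turn": [0,0,0.018],"gripper": 85},{"translation": [0.15,-0.177,0],"turn": [0,0,0.026],"gripper": 85},{"translation": [0.2,-0.236,0],"turn": [0,0,0.035],"gripper": 85},{"translation": [0.25,-0.295,0],"turn": [0,0,0.044],"gripper": 85}]'

```text
time_s: 1.22
tool_pos: [0.3001, 0.3727, 0.2454]
tcp_rot: [0.091, 0.996, 0.0, 0.0]
ft_force: [1.8, 1.1, -0.1]
gripper_width: 0.0855
gripper_force: 0.0
```

Emit:
jog_arm --steps '[{"translation": [0.05,-0.059,0],"turn": [0,0,0],"gripper": 85},{"translation": [0.1,-0.118,0],"turn": [0,0,0],"gripper": 85},{"translation": [0.15,-0.177,0],"turn": [0,0,0],"gripper": 85},{"translation": [0.2,-0.236,0],"turn": [0,0,0],"gripper": 85},{"translation": [0.25,-0.295,0],"turn": [0,0,0],"gripper": 85}]'

```text
time_s: 1.63
tool_pos: [0.4254, 0.2249, 0.2455]
tcp_rot: [0.092, 0.996, 0.0, 0.0]
ft_force: [0.6, 0.4, -0.6]
gripper_width: 0.0852
gripper_force: 0.0
```

Emit:
jog_arm --steps '[{"translation": [0.051,-0.059,0],"turn": [0,0,0],"gripper": 85},{"translation": [0.102,-0.118,0],"turn": [0,0,0],"gripper": 85},{"translation": [0.154,-0.177,0],"turn": [0,0,0],"gripper": 85},{"translation": [0.205,-0.236,0],"turn": [0,0,0],"gripper": 85},{"translation": [0.256,-0.296,0],"turn": [0,0,0],"gripper": 60}]'

```text
time_s: 2.05
tool_pos: [0.5535, 0.0768, 0.2454]
tcp_rot: [0.092, 0.996, 0.0, 0.0]
ft_force: [0.5, 1.5, -1.0]
gripper_width: 0.075
gripper_force: 0.0
```

Emit:
jog_arm --steps '[{"translation": [0,0,-0.05],"turn": [0,0,0],"gripper": 60},{"translation": [0,0,-0.1],"turn": [0,0,0],"gripper": 60},{"translation": [0,0,-0.13],"turn": [0,0,0],"gripper": 60},{"translation": [0,0,-0.13],"turn": [0,0,0],"gripper": 60},{"translation": [0,0,-0.13],"turn": [0,0,0],"gripper": 60}]'

```text
time_s: 2.47
tool_pos: [0.5522, 0.0785, 0.1801]
tcp_rot: [0.092, 0.996, -0.0, -0.001]
ft_force: [0.5, 0.4, 0.1]
gripper_width: 0.0604
gripper_force: 0.0
```

Run:
```python
from rig import cams,status
import cv2,numpy as np
print(status.state()["tool_pos"])
a=cams.capture("scene")[:,:,::-1][190:430,280:540];b=cams.capture("top")[:,:,::-1][140:320,130:325]
cv2.imwrite("pics/g1.png",np.hstack([cv2.resize(a,(400,370)),cv2.resize(b,(400,370))]))
```

```text
[0.55221607 0.07851213 0.1801185 ]
```

View pics/g1.png

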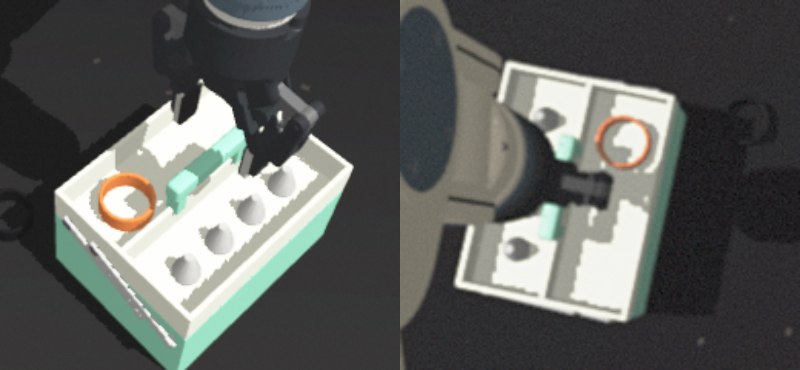

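The two fingers straddle the mint bar (scene crop (205,165)), and in the top crop they are centred along its length at (570,187). I'll go down and pinch.

Emit:
jog_arm --steps '[{"translation": [0,-0.002,-0.04],"turn": [0,0,0],"gripper": 60},{"translation": [0,-0.002,-0.078],"turn": [0,0,0],"gripper": 60},{"translation": [0,-0.002,-0.078],"turn": [0,0,0],"gripper": 60},{"translation": [0,-0.002,-0.078],"turn": [0,0,0],"gripper": 30},{"translation": [0,-0.002,-0.078],"turn": [0,0,0],"gripper": 20}]' --force 30

```text
time_s: 2.98
tool_pos: [0.5532, 0.0777, 0.143]
tcp_rot: [0.092, 0.996, 0.0, 0.001]
ft_force: [0.4, -0.1, -0.3]
gripper_width: 0.0372
gripper_force: 0.0
```

Emit:
jog_arm --steps '[{"translation": [0,0,0],"turn": [0,0,0],"gripper": 16},{"translation": [0,0,0],"turn": [0,0,0],"gripper": 10},{"translation": [0,0,0],"turn": [0,0,0],"gripper": 10},{"translation": [0,0,0],"turn": [0,0,0],"gripper": 10},{"translation": [0,0,0],"turn": [0,0,0],"gripper": 10}]' --force 30

```text
time_s: 3.4
tool_pos: [0.5529, 0.0765, 0.1428]
tcp_rot: [0.093, 0.996, -0.001, 0.001]
ft_force: [-1.3, -7.1, 6.5]
gripper_width: 0.0129
gripper_force: 33.6
```

```bash
cat > arc.py <<'E'
import sys,numpy as np
yaw=float(sys.argv[1]);ts=np.array(eval(sys.argv[2]))
u=np.array([-np.sin(yaw),np.cos(yaw)])
f=lambda t:np.array([*(90.5*(np.cos(.349)-np.cos(.349+t))*u),90.5*(np.sin(.349+t)-np.sin(.349))])/500
for c in range(0,len(ts)-1,5):
    print(*[(f(t)-f(ts[c])).round(4).tolist() for t in ts[c+1:c+6]])
E
python3 arc.py -.185 "[0,.04,.12,.23,.35,.48,.61,.74,.87,1,1.13,1.26,1.39,1.52,1.65,1.78,1.91,2.04,2.17,2.3,2.443]"
```

```text
[0.0005, 0.0026, 0.0068] [0.0016, 0.0085, 0.0199] [0.0034, 0.0183, 0.0371] [0.0058, 0.031, 0.0546] [0.0088, 0.047, 0.0715]
[0.0034, 0.018, 0.0147] [0.0071, 0.0378, 0.027] [0.011, 0.0589, 0.0365] [0.0152, 0.0811, 0.0431] [0.0194, 0.1039, 0.0468]
[0.0043, 0.0231, 0.0006] [0.0086, 0.0461, -0.0018] [0.0128, 0.0686, -0.0072] [0.0169, 0.0902, -0.0156] [0.0207, 0.1105, -0.0267]
[0.0035, 0.0188, -0.0137] [0.0067, 0.0356, -0.0298] [0.0094, 0.0503, -0.048] [0.0117, 0.0625, -0.0679] [0.0136, 0.0729, -0.0915]
```

Emit:
jog_arm --steps '[{"translation": [0.0005,0.0026,0.0068],"turn": [0,0,0],"gripper": 10},{"translation": [0.0016,0.0085,0.02],"turn": [0,0,0],"gripper": 10},{"translation": [0.0034,0.018,0.037],"turn": [0,0,0],"gripper": 10},{"translation": [0.0058,0.031,0.0546],"turn": [0,0,0],"gripper": 10},{"translation": [0.0088,0.047,0.0715],"turn": [0,0,0],"gripper": 10}]' --force 45

```text
time_s: 3.82
tool_pos: [0.5572, 0.0995, 0.1783]
tcp_rot: [0.093, 0.996, -0.002, 0.001]
ft_force: [-0.5, -7.2, -0.2]
gripper_width: 0.0132
gripper_force: 47.1
```

Emit:
jog_arm --steps '[{"translation": [0.0034,0.018,0.0147],"turn": [0,0,0],"gripper": 10},{"translation": [0.007,0.038,0.027],"turn": [0,0,0],"gripper": 10},{"translation": [0.011,0.059,0.0365],"turn": [0,0,0],"gripper": 10},{"translation": [0.015,0.081,0.043],"turn": [0,0,0],"gripper": 10},{"translation": [0.0194,0.104,0.0468],"turn": [0,0,0],"gripper": 10}]'

```text
time_s: 4.23
tool_pos: [0.5673, 0.1528, 0.2022]
tcp_rot: [0.093, 0.996, -0.0, 0.001]
ft_force: [0.6, -3.8, 1.3]
gripper_width: 0.013
gripper_force: 47.2
```

Emit:
jog_arm --steps '[{"translation": [0.0043,0.023,0.0006],"turn": [0,0,0],"gripper": 10},{"translation": [0.0086,0.046,-0.0018],"turn": [0,0,0],"gripper": 10},{"translation": [0.0128,0.0686,-0.0072],"turn": [0,0,0],"gripper": 10},{"translation": [0.017,0.09,-0.0156],"turn": [0,0,0],"gripper": 10},{"translation": [0.0207,0.1105,-0.0267],"turn": [0,0,0],"gripper": 10}]'

```text
time_s: 4.65
tool_pos: [0.5778, 0.2096, 0.1871]
tcp_rot: [0.092, 0.996, 0.0, 0.001]
ft_force: [4.3, -2.4, -0.2]
gripper_width: 0.0132
gripper_force: 47.0
```

Emit:
jog_arm --steps '[{"translation": [0.0035,0.019,-0.0137],"turn": [0,0,0],"gripper": 10},{"translation": [0.0067,0.0356,-0.03],"turn": [0,0,0],"gripper": 10},{"translation": [0.0094,0.05,-0.048],"turn": [0,0,0],"gripper": 10},{"translation": [0.0117,0.0625,-0.068],"turn": [0,0,0],"gripper": 10},{"translation": [0.0136,0.073,-0.09],"turn": [0,0,0],"gripper": 10}]'

```text
time_s: 5.07
tool_pos: [0.5845, 0.2444, 0.141]
tcp_rot: [0.092, 0.996, -0.001, 0.001]
ft_force: [-3.9, -26.6, 80.0]
gripper_width: 0.0128
gripper_force: 59.5
```

The tray is at its open stop, pressing at 80 N. I'll relieve that load, then release.

Emit:
jog_arm --steps '[{"translation": [0,-0.002,0.005],"turn": [0,0,0],"gripper": 10},{"translation": [0,-0.002,0.005],"turn": [0,0,0],"gripper": 10},{"translation": [0,-0.002,0.005],"turn": [0,0,0],"gripper": 40},{"translation": [0,-0.002,0.005],"turn": [0,0,0],"gripper": 60},{"translation": [0,-0.002,0.005],"turn": [0,0,0],"gripper": 60}]' --force 30

```text
time_s: 5.48
tool_pos: [0.583, 0.2444, 0.1436]
tcp_rot: [0.092, 0.996, -0.0, -0.001]
ft_force: [-1.0, 0.2, -0.2]
gripper_width: 0.0486
gripper_force: 0.0
```

Emit:
jog_arm --steps '[{"translation": [0,0,0.005],"turn": [0,0,0],"gripper": 60},{"translation": [0,0,0.05],"turn": [0,0,0],"gripper": 60},{"translation": [0,0,0.1],"turn": [0,0,0],"gripper": 60},{"translation": [0,0,0.15],"turn": [0,0,0],"gripper": 70},{"translation": [0,0,0.2],"turn": [0,0,0],"gripper": 70}]'

```text
time_s: 5.9
tool_pos: [0.5833, 0.2441, 0.2457]
tcp_rot: [0.092, 0.996, 0.0, -0.0]
ft_force: [0.4, -0.1, 0.9]
gripper_width: 0.0702
gripper_force: 0.0
```

Emit:
jog_arm --steps '[{"translation": [0.009,-0.066,0],"turn": [0,0,-0.034],"gripper": 70},{"translation": [0.019,-0.132,0],"turn": [0,0,-0.067],"gripper": 70},{"translation": [0.028,-0.199,0],"turn": [0,0,-0.1],"gripper": 70},{"translation": [0.037,-0.265,0],"turn": [0,0,-0.134],"gripper": 70},{"translation": [0.047,-0.331,0],"turn": [0,0,-0.167],"gripper": 70}]'

```text
time_s: 6.32
tool_pos: [0.607, 0.0773, 0.2448]
tcp_rot: [0.349, 0.937, 0.0, -0.0]
ft_force: [1.2, 0.5, -0.5]
gripper_width: 0.0704
gripper_force: 0.0
```

Emit:
jog_arm --steps '[{"translation": [0.009,-0.066,0],"turn": [0,0,-0.034],"gripper": 70},{"translation": [0.019,-0.132,0],"turn": [0,0,-0.067],"gripper": 70},{"translation": [0.028,-0.199,0],"turn": [0,0,-0.1],"gripper": 70},{"translation": [0.037,-0.265,0],"turn": [0,0,-0.134],"gripper": 70},{"translation": [0.047,-0.331,0],"turn": [0,0,-0.167],"gripper": 70}]'

```text
time_s: 6.73
tool_pos: [0.6306, -0.0885, 0.2447]
tcp_rot: [0.581, 0.814, 0.0, -0.0]
ft_force: [0.8, 0.6, -0.9]
gripper_width: 0.0702
gripper_force: 0.0
```

Emit:
jog_arm --steps '[{"translation": [0.009,-0.066,0],"turn": [0,0,-0.034],"gripper": 70},{"translation": [0.019,-0.132,0],"turn": [0,0,-0.067],"gripper": 70},{"translation": [0.028,-0.199,0],"turn": [0,0,-0.1],"gripper": 70},{"translation": [0.037,-0.265,0],"turn": [0,0,-0.134],"gripper": 70},{"translation": [0.047,-0.331,0],"turn": [0,0,-0.166],"gripper": 70}]'

```text
time_s: 7.15
tool_pos: [0.6541, -0.2539, 0.2447]
tcp_rot: [0.771, 0.637, 0.0, -0.0]
ft_force: [0.2, 0.2, 0.1]
gripper_width: 0.0703
gripper_force: 0.0
```

Run:
```python
from rig import cams,status
import cv2,numpy as np
s=status.state();print(s["tool_pos"],s["tcp_rot"],s["joints"])
a=cams.capture("scene")[:,:,::-1];b=cams.capture("top")[:,:,::-1]
cv2.imwrite("pics/s2.png",a);cv2.imwrite("pics/t2.png",b)
cv2.imwrite("pics/g2.png",np.hstack([cv2.resize(a,(400,300)),cv2.resize(b,(400,300))]))
```

```text
[ 0.65414147 -0.25394626  0.24465128] [ 7.70911299e-01  6.36942481e-01  1.01361080e-04 -1.86712864e-04] [-4.89858953e-01  5.33733998e-01  4.50694277e-01  1.48802478e+00
  3.29582141e-04  1.27068237e+00]
```

View pics/g2.png

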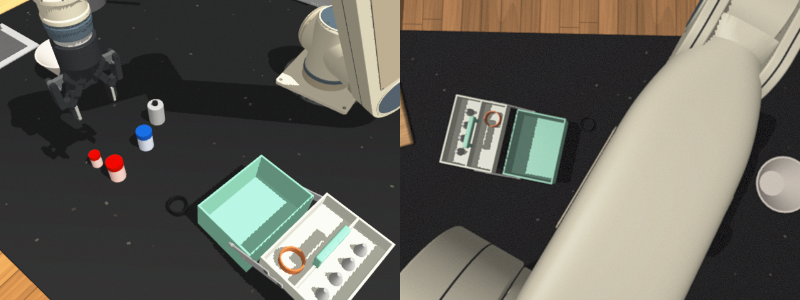

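The scene half shows the tray fully open, with the cutter inside at about (292,262) and the compartment empty. The gripper is above the jars, so I'll descend.

Emit:
jog_arm --steps '[{"translation": [-0.001,0.004,-0.07],"turn": [0,0,0],"gripper": 70},{"translation": [-0.001,0.004,-0.14],"turn": [0,0,0],"gripper": 70},{"translation": [-0.001,0.004,-0.21],"turn": [0,0,0],"gripper": 70},{"translation": [-0.001,0.004,-0.27],"turn": [0,0,0],"gripper": 70},{"translation": [-0.001,0.004,-0.3],"turn": [0,0,0],"gripper": 70}]'

```text
time_s: 7.67
tool_pos: [0.6521, -0.2489, 0.0903]
tcp_rot: [0.769, 0.639, -0.001, -0.003]
ft_force: [0.6, 0.8, -1.1]
gripper_width: 0.0697
gripper_force: 0.0
```

Run:
```python
from h import *
from rig import status
p=status.state()["tool_pos"];print(p)
a=cams.capture("scene")[:,:,::-1][170:320,110:290]
a=cv2.resize(a,(720,600),interpolation=cv2.INTER_CUBIC)
cv2.imwrite("pics/g3.png",a)
```

```text
[ 0.6521171  -0.24890325  0.09034886]
```

View pics/g3.png

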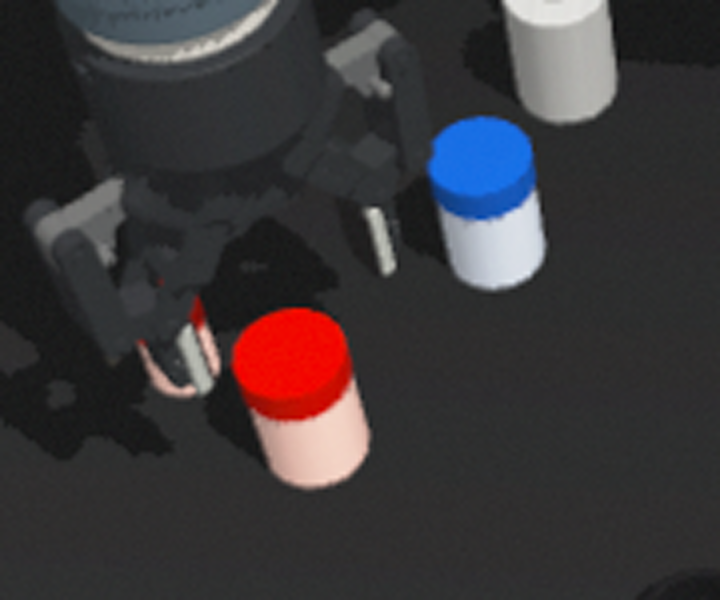

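Large red jar centred at (295,390) in the crop; the finger tips at (200,385) and (385,265) straddle its axis, clear of the small and blue jars. I'll go down and grip.

Emit:
jog_arm --steps '[{"translation": [0,0,0],"turn": [0,0,0],"gripper": 70},{"translation": [0,0,-0.04],"turn": [0,0,0],"gripper": 70},{"translation": [0,0,-0.08],"turn": [0,0,0],"gripper": 70},{"translation": [0,0,-0.12],"turn": [0,0,0],"gripper": 70},{"translation": [0,0,-0.134],"turn": [0,0,0],"gripper": 70}]'

```text
time_s: 8.13
tool_pos: [0.6537, -0.2502, 0.027]
tcp_rot: [0.769, 0.639, -0.0, -0.0]
ft_force: [-0.5, 0.4, -0.9]
gripper_width: 0.0699
gripper_force: 0.0
```

Emit:
jog_arm --steps '[{"translation": [0,0,0],"turn": [0,0,0],"gripper": 55},{"translation": [0,0,0],"turn": [0,0,0],"gripper": 45},{"translation": [0,0,0],"turn": [0,0,0],"gripper": 36},{"translation": [0,0,0],"turn": [0,0,0],"gripper": 36},{"translation": [0,0,0],"turn": [0,0,0],"gripper": 36}]' --force 25

```text
time_s: 8.55
tool_pos: [0.6546, -0.251, 0.0294]
tcp_rot: [0.769, 0.639, 0.001, 0.001]
ft_force: [-1.3, 0.7, 6.0]
gripper_width: 0.0409
gripper_force: 25.2
```

Emit:
jog_arm --steps '[{"translation": [0,0,0.03],"turn": [0,0,0],"gripper": 36},{"translation": [0,0,0.1],"turn": [0,0,0],"gripper": 36},{"translation": [0,0,0.17],"turn": [0,0,0],"gripper": 36},{"translation": [0,0,0.24],"turn": [0,0,0],"gripper": 36},{"translation": [0,0,0.3],"turn": [0,0,0],"gripper": 36}]' --force 35

```text
time_s: 8.97
tool_pos: [0.6537, -0.2507, 0.1806]
tcp_rot: [0.769, 0.639, 0.0, 0.001]
ft_force: [0.8, 0.1, -2.0]
gripper_width: 0.0412
gripper_force: 35.6
```

Emit:
jog_arm --steps '[{"translation": [-0.01,0.032,0],"turn": [0,0,0],"gripper": 36},{"translation": [-0.03,0.095,0],"turn": [0,0,0],"gripper": 36},{"translation": [-0.053,0.165,0],"turn": [0,0,0],"gripper": 36},{"translation": [-0.077,0.24,0],"turn": [0,0,0],"gripper": 36},{"translation": [-0.102,0.319,0],"turn": [0,0,0],"gripper": 36}]'

```text
time_s: 9.38
tool_pos: [0.6019, -0.0902, 0.1778]
tcp_rot: [0.77, 0.638, 0.0, 0.0]
ft_force: [1.1, 1.4, -0.6]
gripper_width: 0.0413
gripper_force: 35.7
```

Emit:
jog_arm --steps '[{"translation": [-0.026,0.08,0],"turn": [0,0,0],"gripper": 36},{"translation": [-0.051,0.16,0],"turn": [0,0,0],"gripper": 36},{"translation": [-0.075,0.234,0],"turn": [0,0,0],"gripper": 36},{"translation": [-0.094,0.295,0],"turn": [0,0,0],"gripper": 36},{"translation": [-0.102,0.319,0],"turn": [0,0,0],"gripper": 36}]'

```text
time_s: 9.8
tool_pos: [0.55, 0.0718, 0.1784]
tcp_rot: [0.768, 0.64, 0.0, -0.0]
ft_force: [0.2, -0.0, -1.2]
gripper_width: 0.0408
gripper_force: 35.7
```

Run:
```python
from rig import cams,status
import cv2,numpy as np
s=status.state();print(s["tool_pos"],s["tcp_rot"],s["gripper_width"])
a=cams.capture("scene")[:,:,::-1];b=cams.capture("top")[:,:,::-1]
cv2.imwrite("pics/g4.png",np.hstack([cv2.resize(a[150:480,270:640],(400,356)),cv2.resize(b[120:340,60:307],(400,356))]))
```

```text
[0.55001589 0.07184878 0.17839965] [ 7.68348953e-01  6.40030985e-01  4.22335782e-04 -2.15822601e-04] 0.04077877955123719
```

View pics/g4.png

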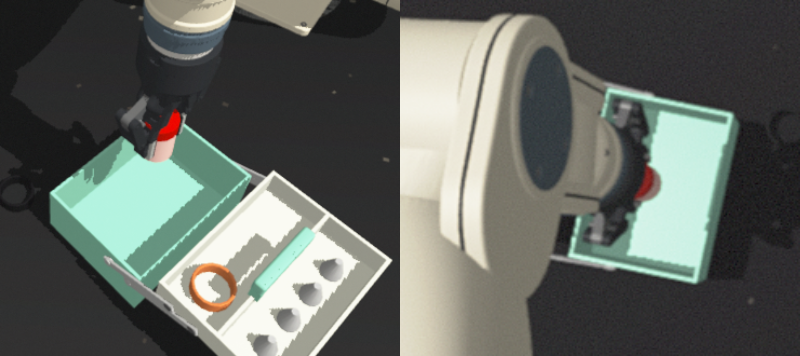

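The red jar is held upright above the compartment (scene crop (162,135)), and the tray is open with the cutter inside. I'll lower it.

Emit:
jog_arm --steps '[{"translation": [0,-0.008,-0.05],"turn": [0,0,0],"gripper": 36},{"translation": [0,-0.008,-0.11],"turn": [0,0,0],"gripper": 36},{"translation": [0,-0.008,-0.17],"turn": [0,0,0],"gripper": 36},{"translation": [0,-0.008,-0.22],"turn": [0,0,0],"gripper": 36},{"translation": [0,-0.008,-0.25],"turn": [0,0,0],"gripper": 36}]'

```text
time_s: 10.32
tool_pos: [0.5511, 0.0629, 0.05]
tcp_rot: [0.77, 0.638, -0.001, -0.001]
ft_force: [-0.6, -0.2, -1.5]
gripper_width: 0.0408
gripper_force: 35.7
```

Emit:
jog_arm --steps '[{"translation": [0,0,0],"turn": [0,0,0],"gripper": 36},{"translation": [0,0,-0.01],"turn": [0,0,0],"gripper": 36},{"translation": [0,0,-0.02],"turn": [0,0,0],"gripper": 36},{"translation": [0,0,-0.03],"turn": [0,0,0],"gripper": 36},{"translation": [0,0,-0.034],"turn": [0,0,0],"gripper": 36}]'

```text
time_s: 10.73
tool_pos: [0.5521, 0.0641, 0.0357]
tcp_rot: [0.769, 0.639, 0.0, 0.0]
ft_force: [0.3, 0.5, -1.3]
gripper_width: 0.041
gripper_force: 35.7
```

Another 2–3 mm down until contact, then I'll release.

Emit:
jog_arm --steps '[{"translation": [0,0,-0.002],"turn": [0,0,0],"gripper": 36},{"translation": [0,0,-0.004],"turn": [0,0,0],"gripper": 36},{"translation": [0,0,-0.005],"turn": [0,0,0],"gripper": 36},{"translation": [0,0,-0.005],"turn": [0,0,0],"gripper": 36},{"translation": [0,0,-0.005],"turn": [0,0,0],"gripper": 36}]' --force 25

```text
time_s: 11.15
tool_pos: [0.5519, 0.0644, 0.0335]
tcp_rot: [0.769, 0.639, 0.0, 0.0]
ft_force: [-0.8, -0.0, 2.0]
gripper_width: 0.0405
gripper_force: 35.8
```

Emit:
jog_arm --steps '[{"translation": [0,0,0],"turn": [0,0,0],"gripper": 42},{"translation": [0,0,0],"turn": [0,0,0],"gripper": 47},{"translation": [0,0,0],"turn": [0,0,0],"gripper": 54},{"translation": [0,0,0],"turn": [0,0,0],"gripper": 60},{"translation": [0,0,0],"turn": [0,0,0],"gripper": 62}]'

```text
time_s: 11.57
tool_pos: [0.5517, 0.0643, 0.033]
tcp_rot: [0.769, 0.639, -0.0, -0.0]
ft_force: [0.3, 0.4, 0.2]
gripper_width: 0.0619
gripper_force: 0.0
```

Emit:
jog_arm --steps '[{"translation": [0,0,0.02],"turn": [0,0,0],"gripper": 62},{"translation": [0,0,0.08],"turn": [0,0,0],"gripper": 62},{"translation": [0,0,0.16],"turn": [0,0,0],"gripper": 62},{"translation": [0,0,0.24],"turn": [0,0,0],"gripper": 62},{"translation": [0,0,0.32],"turn": [0,0,0],"gripper": 62}]'

```text
time_s: 11.98
tool_pos: [0.5512, 0.0643, 0.1957]
tcp_rot: [0.769, 0.639, 0.0, -0.0]
ft_force: [2.0, 0.6, -0.1]
gripper_width: 0.0618
gripper_force: 0.0
```

Emit:
jog_arm --steps '[{"translation": [0,0,0.07],"turn": [0,0,0.03],"gripper": 62},{"translation": [0,0,0.1],"turn": [0,0,0.067],"gripper": 62},{"translation": [0.02,0.1,0.1],"turn": [0,0,0.1],"gripper": 62},{"translation": [0.04,0.15,0.1],"turn": [0,0,0.134],"gripper": 62},{"translation": [0.06,0.2,0.1],"turn": [0,0,0.167],"gripper": 62}]'

```text
time_s: 12.4
tool_pos: [0.5819, 0.1662, 0.2447]
tcp_rot: [0.575, 0.818, 0.001, 0.001]
ft_force: [0.1, -0.5, 0.4]
gripper_width: 0.0622
gripper_force: 0.0
```

Run:
```python
from rig import cams,status
import cv2,numpy as np
s=status.state();print(s["tool_pos"],s["tcp_rot"],s["gripper_width"])
a=cams.capture("scene")[:,:,::-1];b=cams.capture("top")[:,:,::-1]
cv2.imwrite("pics/s5.png",a);cv2.imwrite("pics/t5.png",b)
cv2.imwrite("pics/g5.png",np.hstack([cv2.resize(a[150:480,270:640],(400,356)),cv2.resize(b[120:340,60:307],(400,356))]))
```

```text
[0.58192306 0.16617199 0.24474344] [5.75245818e-01 8.17979905e-01 8.78301718e-04 5.92948137e-04] 0.06219026209041415
```

View pics/g5.png

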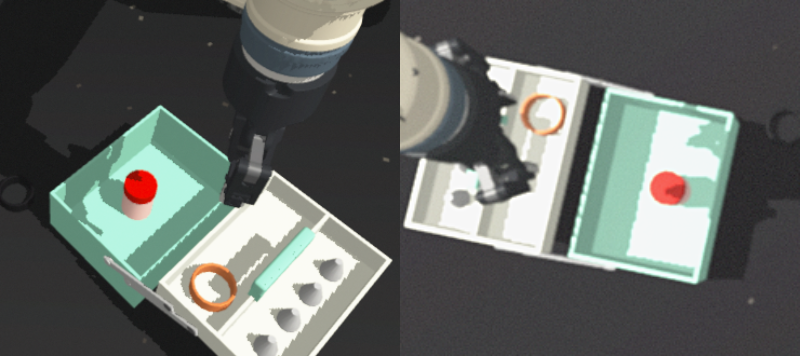

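The red jar stands upright in the compartment (scene crop (140,195)); the tray stays open with the cutter in it. I'll return to the handle.

Emit:
jog_arm --steps '[{"translation": [0.001,0.03,0],"turn": [0,0,0.034],"gripper": 60},{"translation": [0.002,0.06,0],"turn": [0,0,0.067],"gripper": 60},{"translation": [0.002,0.09,0],"turn": [0,0,0.1],"gripper": 60},{"translation": [0.003,0.12,0],"turn": [0,0,0.134],"gripper": 60},{"translation": [0.003,0.156,0],"turn": [0,0,0.167],"gripper": 60}]'

```text
time_s: 12.92
tool_pos: [0.583, 0.2421, 0.2438]
tcp_rot: [0.344, 0.939, -0.0, 0.0]
ft_force: [0.5, 0.9, -0.8]
gripper_width: 0.0602
gripper_force: 0.0
```

Emit:
jog_arm --steps '[{"translation": [0,0,0],"turn": [0,0,0.034],"gripper": 60},{"translation": [0,0,0],"turn": [0,0,0.067],"gripper": 60},{"translation": [0,0,0],"turn": [0,0,0.1],"gripper": 60},{"translation": [0,0,0],"turn": [0,0,0.134],"gripper": 60},{"translation": [0,0,0],"turn": [0,0,0.166],"gripper": 60}]'

```text
time_s: 13.33
tool_pos: [0.5829, 0.2418, 0.2437]
tcp_rot: [0.09, 0.996, -0.0, 0.0]
ft_force: [0.4, 0.0, -0.7]
gripper_width: 0.0598
gripper_force: 0.0
```

Emit:
jog_arm --steps '[{"translation": [0,0,-0.04],"turn": [0,0,0],"gripper": 60},{"translation": [0,0,-0.08],"turn": [0,0,0],"gripper": 60},{"translation": [0,0,-0.11],"turn": [0,0,0],"gripper": 60},{"translation": [0,0,-0.13],"turn": [0,0,0],"gripper": 60},{"translation": [0,0,-0.13],"turn": [0,0,0],"gripper": 60}]'

```text
time_s: 13.75
tool_pos: [0.5823, 0.2417, 0.1765]
tcp_rot: [0.093, 0.996, -0.001, -0.001]
ft_force: [-0.5, 0.7, 1.0]
gripper_width: 0.0597
gripper_force: 0.0
```

Emit:
jog_arm --steps '[{"translation": [0.001,0.004,-0.035],"turn": [0,0,0],"gripper": 60},{"translation": [0.001,0.004,-0.069],"turn": [0,0,0],"gripper": 60},{"translation": [0.001,0.004,-0.069],"turn": [0,0,0],"gripper": 60},{"translation": [0.001,0.004,-0.069],"turn": [0,0,0],"gripper": 30},{"translation": [0.001,0.004,-0.069],"turn": [0,0,0],"gripper": 20}]' --force 30

```text
time_s: 14.17
tool_pos: [0.5843, 0.2443, 0.1452]
tcp_rot: [0.092, 0.996, 0.0, 0.001]
ft_force: [-0.7, 0.1, 0.7]
gripper_width: 0.037
gripper_force: 0.0
```

Emit:
jog_arm --steps '[{"translation": [0,0,0],"turn": [0,0,0],"gripper": 16},{"translation": [0,0,0],"turn": [0,0,0],"gripper": 10},{"translation": [0,0,0],"turn": [0,0,0],"gripper": 10},{"translation": [0,0,0],"turn": [0,0,0],"gripper": 10},{"translation": [0,0,0],"turn": [0,0,0],"gripper": 10}]' --force 45

```text
time_s: 14.58
tool_pos: [0.5841, 0.2436, 0.1451]
tcp_rot: [0.092, 0.996, -0.0, 0.001]
ft_force: [0.1, -4.8, 4.5]
gripper_width: 0.0134
gripper_force: 45.9
```

```bash
python3 arc.py -.185 "[2.443,2.40,2.32,2.21,2.09,1.96,1.83,1.7,1.57,1.44,1.31,1.18,1.05,.92,.79,.66,.53,.41,.3,.2,.12,.08,.06,.05,.05,.05]"
```

```text
[-0.0005, -0.0028, 0.0073] [-0.0016, -0.0087, 0.0204] [-0.0035, -0.0186, 0.0376] [-0.0059, -0.0314, 0.055] [-0.0089, -0.0474, 0.0719]
[-0.0034, -0.0181, 0.0147] [-0.0071, -0.0379, 0.0268] [-0.011, -0.059, 0.0363] [-0.0152, -0.0812, 0.0428] [-0.0195, -0.1041, 0.0464]
[-0.0043, -0.0231, 0.0005] [-0.0086, -0.0461, -0.002] [-0.0128, -0.0686, -0.0075] [-0.0169, -0.0901, -0.0159] [-0.0207, -0.1104, -0.0271]
[-0.0035, -0.0187, -0.0138] [-0.0064, -0.0343, -0.0286] [-0.0088, -0.047, -0.0438] [-0.0107, -0.057, -0.0587] [-0.012, -0.0639, -0.0714]
[-0.0006, -0.0031, -0.0065] [-0.0008, -0.0045, -0.0098] [-0.001, -0.0052, -0.0115] [-0.001, -0.0052, -0.0115] [-0.001, -0.0052, -0.0115]
```

Emit:
jog_arm --steps '[{"translation": [-0.0005,-0.0028,0.0073],"turn": [0,0,0],"gripper": 10},{"translation": [-0.0016,-0.0087,0.0204],"turn": [0,0,0],"gripper": 10},{"translation": [-0.0035,-0.0186,0.0376],"turn": [0,0,0],"gripper": 10},{"translation": [-0.006,-0.0314,0.055],"turn": [0,0,0],"gripper": 10},{"translation": [-0.009,-0.0474,0.072],"turn": [0,0,0],"gripper": 10}]'

```text
time_s: 15.0
tool_pos: [0.5795, 0.2205, 0.1806]
tcp_rot: [0.092, 0.996, 0.0, 0.0]
ft_force: [4.1, -0.1, -8.0]
gripper_width: 0.0127
gripper_force: 44.3
```

Emit:
jog_arm --steps '[{"translation": [-0.0034,-0.018,0.0147],"turn": [0,0,0],"gripper": 10},{"translation": [-0.007,-0.038,0.0268],"turn": [0,0,0],"gripper": 10},{"translation": [-0.011,-0.059,0.0363],"turn": [0,0,0],"gripper": 10},{"translation": [-0.0152,-0.0812,0.0428],"turn": [0,0,0],"gripper": 10},{"translation": [-0.0195,-0.104,0.0464],"turn": [0,0,0],"gripper": 10}]'

```text
time_s: 15.42
tool_pos: [0.5697, 0.168, 0.2044]
tcp_rot: [0.092, 0.996, 0.001, 0.001]
ft_force: [4.2, 2.1, -3.5]
gripper_width: 0.0131
gripper_force: 44.8
```

Emit:
jog_arm --steps '[{"translation": [-0.0043,-0.023,0.0005],"turn": [0,0,0],"gripper": 10},{"translation": [-0.0086,-0.046,-0.002],"turn": [0,0,0],"gripper": 10},{"translation": [-0.0128,-0.0686,-0.0075],"turn": [0,0,0],"gripper": 10},{"translation": [-0.017,-0.09,-0.016],"turn": [0,0,0],"gripper": 10},{"translation": [-0.0207,-0.1104,-0.0271],"turn": [0,0,0],"gripper": 10}]'

```text
time_s: 15.83
tool_pos: [0.5591, 0.1119, 0.1903]
tcp_rot: [0.092, 0.996, -0.0, 0.001]
ft_force: [4.0, -0.8, 2.3]
gripper_width: 0.013
gripper_force: 45.7
```

Emit:
jog_arm --steps '[{"translation": [-0.0035,-0.0187,-0.0138],"turn": [0,0,0],"gripper": 10},{"translation": [-0.0064,-0.0343,-0.0286],"turn": [0,0,0],"gripper": 10},{"translation": [-0.0088,-0.047,-0.0438],"turn": [0,0,0],"gripper": 10},{"translation": [-0.0107,-0.057,-0.0587],"turn": [0,0,0],"gripper": 10},{"translation": [-0.012,-0.064,-0.0714],"turn": [0,0,0],"gripper": 10}]'

```text
time_s: 16.25
tool_pos: [0.5531, 0.0797, 0.153]
tcp_rot: [0.093, 0.996, -0.001, 0.0]
ft_force: [3.9, -3.1, 1.7]
gripper_width: 0.0123
gripper_force: 45.7
```

Emit:
jog_arm --steps '[{"translation": [-0.0006,-0.003,-0.0065],"turn": [0,0,0],"gripper": 10},{"translation": [-0.0008,-0.0045,-0.01],"turn": [0,0,0],"gripper": 10},{"translation": [-0.001,-0.005,-0.012],"turn": [0,0,0],"gripper": 10},{"translation": [-0.001,-0.0055,-0.014],"turn": [0,0,0],"gripper": 10},{"translation": [-0.001,-0.006,-0.0155],"turn": [0,0,0],"gripper": 10}]'

```text
time_s: 16.67
tool_pos: [0.5525, 0.0766, 0.1453]
tcp_rot: [0.093, 0.996, -0.001, -0.0]
ft_force: [2.4, -8.4, 1.9]
gripper_width: 0.0129
gripper_force: 45.6
```

Emit:
jog_arm --steps '[{"translation": [0,-0.0005,-0.001],"turn": [0,0,0],"gripper": 10},{"translation": [0,-0.001,-0.002],"turn": [0,0,0],"gripper": 10},{"translation": [0,-0.001,-0.002],"turn": [0,0,0],"gripper": 10},{"translation": [0,-0.001,-0.002],"turn": [0,0,0],"gripper": 10},{"translation": [0,-0.001,-0.002],"turn": [0,0,0],"gripper": 10}]'

```text
time_s: 17.08
tool_pos: [0.5525, 0.0765, 0.145]
tcp_rot: [0.093, 0.996, -0.001, 0.0]
ft_force: [0.6, -5.9, 7.9]
gripper_width: 0.0129
gripper_force: 46.3
```

At the closed stop, with a light upward reaction. I'll release, wait for the tray to settle, and retract.

Emit:
jog_arm --steps '[{"translation": [0,0,0],"turn": [0,0,0],"gripper": 20},{"translation": [0,0,0],"turn": [0,0,0],"gripper": 40},{"translation": [0,0,0],"turn": [0,0,0],"gripper": 60},{"translation": [0,0,0],"turn": [0,0,0],"gripper": 60},{"translation": [0,0,0],"turn": [0,0,0],"gripper": 60}]' --force 30

```text
time_s: 17.5
tool_pos: [0.5523, 0.078, 0.1444]
tcp_rot: [0.092, 0.996, 0.0, -0.0]
ft_force: [0.4, 0.3, -0.1]
gripper_width: 0.0597
gripper_force: 0.0
```

Emit:
jog_arm --steps '[{"translation": [0,0,0.02],"turn": [0,0,0],"gripper": 60},{"translation": [0,0,0.07],"turn": [0,0,0],"gripper": 60},{"translation": [0,0,0.13],"turn": [0,0,0],"gripper": 60},{"translation": [0,0,0.19],"turn": [0,0,0],"gripper": 60},{"translation": [0,0,0.24],"turn": [0,0,0],"gripper": 60}]'

```text
time_s: 17.92
tool_pos: [0.5526, 0.078, 0.2676]
tcp_rot: [0.092, 0.996, 0.0, 0.001]
ft_force: [0.9, -0.3, 1.1]
gripper_width: 0.0602
gripper_force: 0.0
```

Emit:
jog_arm --steps '[{"translation": [-0.05,0.059,0],"turn": [0,0,0],"gripper": 60},{"translation": [-0.1,0.118,0],"turn": [0,0,0],"gripper": 60},{"translation": [-0.15,0.177,0],"turn": [0,0,0],"gripper": 60},{"translation": [-0.2,0.236,0],"turn": [0,0,0],"gripper": 60},{"translation": [-0.25,0.295,0],"turn": [0,0,0],"gripper": 60}]'

```text
time_s: 18.33
tool_pos: [0.4262, 0.2264, 0.2656]
tcp_rot: [0.092, 0.996, 0.0, 0.0]
ft_force: [0.7, 1.0, 0.4]
gripper_width: 0.0606
gripper_force: 0.0
```

Emit:
jog_arm --steps '[{"translation": [-0.05,0.059,0],"turn": [0,0,0],"gripper": 60},{"translation": [-0.1,0.118,0],"turn": [0,0,0],"gripper": 60},{"translation": [-0.15,0.177,0],"turn": [0,0,0],"gripper": 60},{"translation": [-0.2,0.236,0],"turn": [0,0,0],"gripper": 60},{"translation": [-0.25,0.295,0],"turn": [0,0,0],"gripper": 60}]'

```text
time_s: 18.75
tool_pos: [0.301, 0.3741, 0.2658]
tcp_rot: [0.092, 0.996, 0.0, 0.0]
ft_force: [1.7, -0.1, 0.8]
gripper_width: 0.0597
gripper_force: 0.0
```

Run:
```python
from rig import cams,status
import cv2,numpy as np
s=status.state();print(s["tool_pos"],s["time_s"])
a=cams.capture("scene")[:,:,::-1];b=cams.capture("top")[:,:,::-1]
# shift of tray vs first picture
for n,im,(x,y,w,h) in(("scene",a,(315,230,200,150)),("top",b,(155,165,95,135))):
    o=cv2.imread(f"pics/{n}0.png");print(n,cv2.phaseCorrelate(*[np.float32(cv2.cvtColor(np.ascontiguousarray(i[y:y+h,x:x+w]),6)) for i in(o,im)]))
cv2.imwrite("pics/g6.png",np.hstack([cv2.resize(a,(400,300)),cv2.resize(b,(400,300))]))
```

```text
[0.30095673 0.37406718 0.26576919] 18.75
scene ((0.014737103744735691, 0.01669292384133314), 0.9949140426635742)
top ((-0.10979177979454846, 0.4664245064559367), 0.9692978527810838)
```

View pics/g6.png

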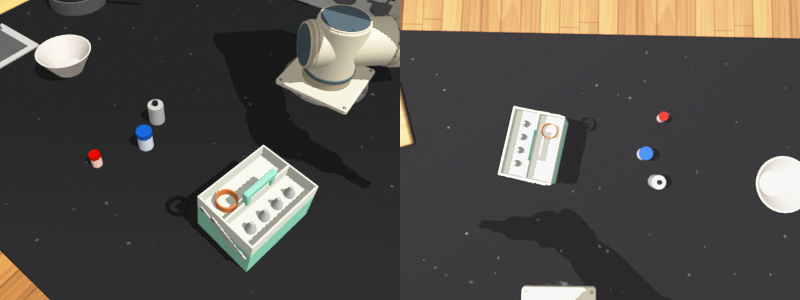

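The tray is closed exactly where it began (image shift about 0 px) with the cutter inside at (227,201). The large red jar is packed and the bystanders have not moved. Handing in.

```bash
python3 -c "
from rig import workorder
print(workorder.hand_in())"
```

```text
the job is handed in; nothing more can be done
None
```

The job is handed in at about 19 s: the tray is fully closed over the upright red-lidded jar, the cutter is still in the tray, and the blue-lidded jar and canister stand where they were; the one rough moment was a brief 80 N at the wrist when the tray met its open stop (limit 120 N).

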